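# Hang the hot rail guard with the lifting fork

## Task

The wide steel guard has just come out of the steriliser and is too hot to touch: pick up the two-pronged lifting fork, carry the wide guard on its prongs and drape it gently over the middle of the cup rail, astride and square to the bar and hanging level, without the gripper or arm touching it. Then draw the fork out and stand it back upright on the counter, clear of everything else. Leave the small guard and the other things on the counter where they are.

Things in the scene. Friction and masses are not known exactly. Their poses are not given: they have to be found in the camera images.
- guard_mid (a point): centre (half-way up) of the wide guard: a sheet-steel saddle, an upside-down U with a shallow gable roof, standing on its two legs, 0.2 kg. Own y: along the ridge and the tunnel between the legs (56 long, open at both ends, same either way round); x: across (72 wide, 64 between the legs); z: up (66 high). Sheet 4 thick. Centre 32 above the feet
- guard_ridge (a point): middle of the ridge's underside in the wide guard's roof, 62 above its feet; the underside falls to 54 above the feet at x = 20 either side and 48 at the legs. The guard rests on the bar when its feet are about 55 above the counter, and on the fork's prongs when the fork's underside is about 47 above the guard's feet
- small_guard_mid (a point): centre of the small guard, not to be moved: the same kind of saddle but only 44 wide across its x (36 between the legs, too narrow for the fork), 56 long along its y, 61 high; centre 29.5 above its feet
- fork_grip (a point): centre of the lifting fork's upright square wooden handle: 20 x 20 (sides along own x, y), 70 tall; its centre is 100 above the fork's underside, which stands on the counter. Steel wire of 7 diameter: two uprights at y = 0, x = -20 and +20, join the prongs to a cross bridge 46 to 54 above the underside; the handle is above it, from 65 up. 0.16 kg, stands by itself
- fork_prongs (a point): point midway between the prongs, level with their top (7 above the fork's underside), 50 from the handle along the fork's own -y: a carried guard sits best centred here. The prongs, 7 diameter at x = -20 and +20 (33 clear between, 47 outside), lie level along own y from heels at +35 behind the handle axis to -85 ahead, then turn up to end 95.5 ahead and 16 high
- rail_mid (a point): middle of the cup rail's bar, on its axis, 110 above the counter: a fixed level steel bar of 12 diameter, 280 long along its own y, on two 12 posts at y = -130 and +130, straight below the bar, with base discs of 44 diameter, 6 thick. z: up. Nothing stands above the bar; at bar height it is free for 80 beyond both ends
- pressure_plate: chrome dispenser pressure plate lying flat on the counter beneath the rail, 75 x 110 x 12 high; origin under its centre; not to be moved
- cash_tray: red plastic cash tray, 110 (x) x 160 (y) x 22 high; origin under its centre; not to be moved
- egg_timer: round steel egg timer, 66 diameter, 62 high; origin under its centre; not to be moved
- spare_bulb: spare milk-glass bulb upright in an open square card sleeve 66 x 66, 105 high in all; origin under its centre; not to be moved
- sugar_pourer: glass sugar pourer with a steel top, 68 diameter, 130 high; origin under its centre; not to be moved
- mug: white mug, 80 diameter, 90 high, handle on its own +y side; origin under its centre; not to be moved
Not all that is in view belongs to the job. Leave any blue look-alike of the part that bears fork_grip alone.

How it is judged:
By the outcome, as a careful person would: the job done as asked, in the order asked, and still so for the second after the job is handed in, with the robot touching nothing.
It also fails if it takes over 61 s, if anything falls off the work surface, if the arm or the gripper's body presses on something with over 40 N, if the wrist force passes 120 N, or if a joint passes its speed limit or range.

## Robot

A 7-joint arm with a two-finger parallel gripper is mounted at the origin on the work surface. World frame = base frame: x ahead of the robot, y to its left, z up, the work surface at z = 0. Lengths are in m, angles in rad, forces in N, time in s.
With the tool pointing down it reaches from about 0.425 to 1.025 m from the base axis. Payload 9.4 kg.
Tool frame: the origin (TCP) lies midway between the tips of the shut fingers; the grasp point (between the pads) lies 19 mm behind it (arm.pinch_z is the z of the grasp point in the tool frame, in m); z points along the fingers, y is the line along which they close (so a half turn about z gives the same grasp; the last joint's range is limited). The gripper opens to 93 mm and grips with 3 to 60 N. Pads are 15 mm wide; open, the fingers measure 128 mm over their backs; the gripper's body (75 mm by 188 mm) begins 65 mm behind the grasp point.
Start: joints at [-1.371, 0.599, -0.003, 1.599, 0.002, 0.943, -0.08], TCP at [0.198, 0.697, 0.219] pointing down, gripper open.
Joint ranges: [-2.57, 2.57], [-0.35, 1.97], [-1.29, 1.29], [0.11, 2.56], [-1.05, 4.19], [0.11, 1.86], [-2.63, 2.63]. Speed limits (rad/s): [2.22, 2.22, 3.01, 3.01, 3.14, 3.14, 3.14].

## Interface

Orientations are given as a rotation vector (axis times angle).
In Python, from rig import arm gives the robot as it stands. Calls block until the motion is done:
- arm.move_pose(position, orientation): joint-space move of the TCP to a pose.
- arm.line_to(position, attitude=None, speed=0.15, max_force=None): straight line of the TCP; attitude=None keeps the orientation; speed is the mean speed in m/s. With max_force (N) it stops when the force on the tool has changed by that much, and returns True; else False.
- arm.set_joints(angles): joint-space move.
- arm.move_gripper(opening): finger opening in m; the grip force is fixed at half the most; returns when the fingers have stopped.
- arm.sleep(seconds).
- arm.inverse_kinematics(position, orientation): joint angles nearest the present ones, or None.
- arm.read_camera(name): name is "scene" or "top"; returns a dict with "image" (480x640x3 uint8, red, green, blue), "range_z" (480x640 float32, m along the optical axis (not along the pixel's ray), 0 where there is no reading), "camera_matrix" (3x3 intrinsics, pixels), "world_from_camera" (4x4, takes a point from camera to world coordinates). Camera axes: x right, y up, looking along -z (the intrinsics and any distortion apply to the point x, -y, -z); pixel columns grow to the right and rows downward; lengths in m; the calibration is good to about 2 mm. A picture is of the moment at which its call begins.
A pose or a line that the arm cannot do raises arm.PlanningError and nothing moves.
- arm.sign_off(): hands the job in; it is judged then, once.
Trained networks look in a picture, given as the dict that the camera call returned (one of the last four; its "shot" number tells which), for a name from the list of things; names that differ only in an ending like _2 or _b are one class to them, and where a whole thing is asked for, a point or a joint stands for the part that bears it (a point fixed in the world has none). Each returns a list of dicts, best first, with "conf" (0 to 1); they miss things now and then, are a little off and sometimes report something else, mostly with a low value. They report only what shows in the picture. A call takes as long as a camera call. They do not tell look-alikes from the thing itself.
- arm.find_in(picture, name): "location" ([x, y, z] in m, in world coordinates, good to about 4 mm: the middle of the surface that is visible of it).
- arm.silhouettes(picture, name): "region" (480x640 bool, what is visible of it).
- arm.spot_point(picture, name): "location" ([x, y, z] in m, in world coordinates, good to about 4 mm: a listed point, or the origin of a listed thing).
Readings, each from a call of its own:
- arm.current_t(): time.
- arm.current_qpos(): joint angles.
- arm.current_dq(): joint speeds.
- arm.current_joint_efforts(): joint torques, N m.
- arm.current_tool_pos(): TCP position.
- arm.current_tcp_rot(): TCP orientation.
- arm.current_ft_force(): force on the tool from outside, world axes, zero at the start.
- arm.current_torque(): the same for the moment, N m.
- arm.current_grip_width(): finger opening in m.
- arm.current_finger_force(): force on a finger pad.
Only numpy, scipy, OpenCV 4.12 (cv2) and the standard library are available. Lean on these libraries where they do the work, as an engineer would, in place of code of your own. Each camera call takes 0.05 s, during which the arm holds its last target. There are 200 camera calls.

## Working session

There is one attempt and no reset: what is moved stays moved. The work goes in short steps, each a Python script; the robot and the scene stay as the last script left them, time stands still between calls to the robot, and variables do not carry over. Pictures are saved under pics/ and viewed, at most 10 in all, crops included, and the job is handed in when it is done.

```bash
mkdir -p pics; ls
python3 - <<'E'
from rig import arm
import cv2,numpy as np
print(arm.current_t(), arm.current_tcp_rot(), arm.pinch_z)
for c in ("scene","top"):
    p=arm.read_camera(c); cv2.imwrite(f"pics/{c}0.png",p["image"][:,:,::-1])
    np.savez(f"pics/{c}0.npz",**{k:p[k] for k in("image","range_z","camera_matrix","world_from_camera")})
    print(c,p["world_from_camera"].round(3).tolist(),p["camera_matrix"].tolist(),[k for k in p])
    for n in "guard_mid guard_ridge small_guard_mid fork_grip fork_prongs rail_mid pressure_plate cash_tray egg_timer spare_bulb sugar_pourer mug".split():
        print(n,[(np.round(d["location"],3).tolist(),round(d["conf"],2)) for d in arm.spot_point(p,n)][:4])
E
```

```text
pics
0.0 [-4.33232111e-01 -3.11151390e+00  2.44984558e-03] -0.0188
scene [[0.148, -0.665, 0.732, 1.563], [0.989, 0.083, -0.124, -0.3], [0.022, 0.742, 0.669, 1.062], [0.0, 0.0, 0.0, 1.0]] [[548.0517802849115, 0.0, 327.72792073520054], [0.0, 548.0517802849115, 242.5150332355033], [0.0, 0.0, 1.0]] ['image', 'range_z', 'camera_matrix', 'world_from_camera', 'shot']
guard_mid [([0.532, -0.406, -0.002], 0.44)]
guard_ridge [([0.643, -0.227, 0.064], 0.69)]
small_guard_mid [([0.467, -0.273, 0.032], 0.71)]
fork_grip [([0.443, 0.24, 0.098], 0.87), ([0.379, 0.052, 0.101], 0.62), ([0.372, -0.118, 0.102], 0.56), ([0.257, 0.28, 0.098], 0.54)]
fork_prongs [([0.293, 0.245, 0.006], 0.86), ([0.324, -0.122, 0.007], 0.78), ([0.331, 0.048, 0.01], 0.57), ([0.436, 0.194, 0.007], 0.55)]
rail_mid [([0.647, 0.141, 0.107], 0.97)]
pressure_plate [([0.645, 0.146, -0.002], 0.91)]
cash_tray [([0.482, -0.556, -0.004], 0.84)]
egg_timer [([0.533, -0.407, -0.0], 0.58), ([0.468, -0.272, 0.031], 0.54)]
spare_bulb [([0.488, 0.016, 0.002], 0.64)]
sugar_pourer [([0.645, 0.144, -0.003], 0.57)]
mug [([0.646, -0.23, 0.064], 0.5
[... 356 characters left out ...]
[([0.642, -0.227, 0.064], 0.8), ([0.756, 0.161, -0.0], 0.42)]
small_guard_mid [([0.467, -0.271, 0.034], 0.82), ([0.483, -0.557, 0.003], 0.54)]
fork_grip [([0.379, 0.054, 0.101], 0.91), ([0.377, -0.114, 0.103], 0.83)]
fork_prongs [([0.327, 0.05, 0.006], 0.93), ([0.324, -0.12, 0.007], 0.86), ([0.437, 0.195, 0.003], 0.7)]
rail_mid [([0.647, 0.141, 0.108], 0.67)]
pressure_plate [([0.64, 0.142, -0.0], 0.57)]
cash_tray [([0.481, -0.552, 0.003], 0.9), ([0.45, 0.244, 0.1], 0.64)]
egg_timer [([0.534, -0.409, 0.0], 0.85)]
spare_bulb [([0.49, 0.016, 0.001], 0.97)]
sugar_pourer [([0.765, -0.087, 0.0], 0.65), ([0.448, 0.24, 0.1], 0.43)]
mug [([0.755, 0.159, -0.002], 0.96), ([0.646, -0.228, 0.032], 0.34)]
```

View pics/scene0.png

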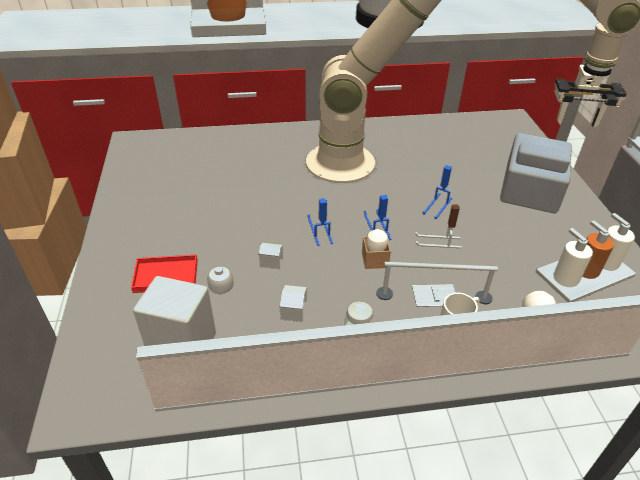

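View pics/top0.png

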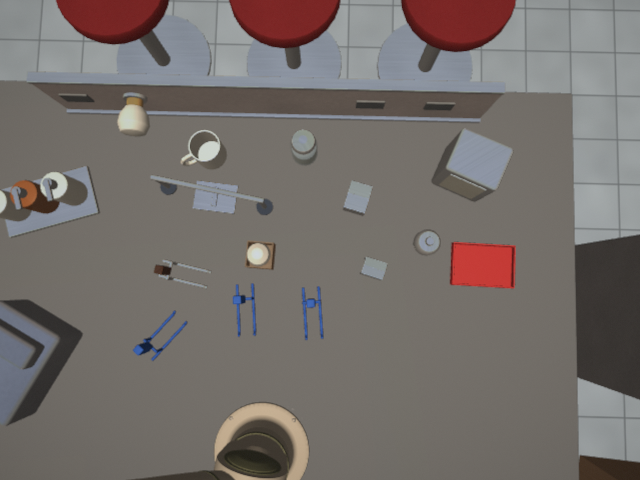

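The scene picture shows the real fork with its brown handle at (453,215) and prongs pointing left. Three blue look-alikes stand near it. The wide guard is at (293,300), the small one at (270,253), and the rail runs from (385,268) to (493,268). In the top view the fork handle is at (163,270), the wide guard at (358,197) and the rail from (152,178) to (262,201). Next I fit yaws from depth.

```bash
cat > h.py <<'E'
import numpy as np, cv2
from rig import arm
from scipy.spatial.transform import Rotation as R
def cloud(p):
    K=p["camera_matrix"];z=p["range_z"];v,u=np.mgrid[:480,:640]
    c=np.stack([(u-K[0,2])/K[0,0]*z,-(v-K[1,2])/K[1,1]*z,-z],-1)
    T=p["world_from_camera"]
    w=c@T[:3,:3].T+T[:3,3]; w[z==0]=np.nan
    return w
def sel(w,c,r,z0,z1):
    m=(np.hypot(w[...,0]-c[0],w[...,1]-c[1])<r)&(w[...,2]>z0)&(w[...,2]<z1)
    return w[m]
def rect(q):
    (c,s,a)=cv2.minAreaRect((q[:,:2]*1000).astype(np.float32)); return np.round(c,1),np.round(s,1),round(a,1)
def axis(q):
    m=q.mean(0);_,s,vt=np.linalg.svd(q[:,:2]-m[:2],full_matrices=False); d=vt[0]
    t=(q[:,:2]-m[:2])@d
    return m.round(4),round(float(np.degrees(np.arctan2(d[1],d[0]))),2),t.min().round(3),t.max().round(3)
E
python3 - <<'E'
from h import *
for c in ("scene","top"):
    p=np.load(f"pics/{c}0.npz"); w=cloud(p); im=p["image"].astype(int)
    print(c,"table",np.nanmedian(sel(w,(0.5,-0.15),.04,-.02,.02)[:,2]))
    g=sel(w,(.643,-.227),.06,.045,.08); print("guard",len(g),rect(g),g[:,2].min(),g[:,2].max())
    # gable: fit |.|: scan ridge direction minimising residual of z vs |d|
    best=[]
    for a in np.arange(0,180,2):
        d=np.radians(a);s=(g[:,:2]-[.643,-.227])@[-np.sin(d),np.cos(d)]
        for o in np.arange(-.006,.007,.002):
            A=np.c_[np.abs(s-o),np.ones(len(s))]
            x,*_=np.linalg.lstsq(A,g[:,2],rcond=None); best.append((np.median(np.abs(A@x-g[:,2])),a,o,x[0]))
    print("ridge",sorted(best)[:4])
    r=sel(w,(.647,.141),.16,.1,.13); print("rail",len(r),axis(r))
    h=sel(w,(.446,.24),.05,.11,.15); print("handle top",len(h),h.mean(0) if len(h) else 0, rect(h) if len(h)>3 else 0)
    f=sel(w,(.437,.195),.08,.0035,.03); print("prongs",len(f),axis(f) if len(f)>3 else 0, rect(f))
E
```

```text
scene table 0.0014420808174984145
guard 536 (array([ 644.8, -228.1]), array([57.3, 78. ]), 73.6) 0.04511524313736692 0.07351327098908755
ridge [(np.float64(0.0015975998319082974), np.int64(74), np.float64(0.0), np.float64(-0.4313440110901912)), (np.float64(0.0016023430608554136), np.int64(76), np.float64(0.0), np.float64(-0.4319195491682625)), (np.float64(0.0016371463345920233), np.int64(78), np.float64(0.0), np.float64(-0.4313966142536545)), (np.float64(0.0016555342903347287), np.int64(72), np.float64(0.0), np.float64(-0.42999698864936975))]
rail 549 (array([0.6464, 0.1401, 0.1141]), 79.48, np.float64(-0.14), np.float64(0.14))
handle top 92 [0.44997572 0.23873602 0.12686881] (array([447.7, 240. ]), array([22.1, 21.9]), 67.8)
prongs 454 (array([0.4389, 0.2004, 0.0068]), -123.18, np.float64(-0.072), np.float64(0.081)) (array([437.3, 195.3]), array([153.4, 153. ]), 53.6)
top table 0.00011800012214280287
guard 631 (array([ 646.2, -226.8]), array([55.8, 72.3]), 74.7) 0.04535656569869628 0.07030232193016461
ridge [(np.float64(0.0017714155893740757), np.int64(76), np.float64(-0.004), np.float64(-0.41480224867593984)), (np.float64(0.0017846081661851837), np.int64(78), np.float64(-0.004), np.float64(-0.41362931142158194)), (np.float64(0.0017886888830470349), np.int64(74), np.float64(-0.004), np.float64(-0.41506671022710706)), (np.float64(0.0018091041487651935), np.int64(70), np.float64(-0.002), np.float64(-0.41193011145618935))]
rail 567 (array([0.6449, 0.141 , 0.1149]), 79.44, np.float64(-0.139), np.float64(0.142))
handle top 93 [0.44678798 0.23966857 0.13159016] (array([446.9, 241.4]), array([19.8, 19.8]), 78.0)
prongs 525 (array([0.4378, 0.1987, 0.0064]), 85.61, np.float64(-0.083), np.float64(0.075)) (array([438.8, 194.8]), array([154.5, 154.5]), 26.4)
```

Run:
```python
import cv2
a=cv2.imread("pics/top0.png")
x=cv2.resize(a[240:310,130:230],None,fx=8,fy=8,interpolation=cv2.INTER_CUBIC)[:560,:800]; cv2.imwrite("pics/forkcrop.png",x)
```

```text
(no output)
```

View pics/forkcrop.png

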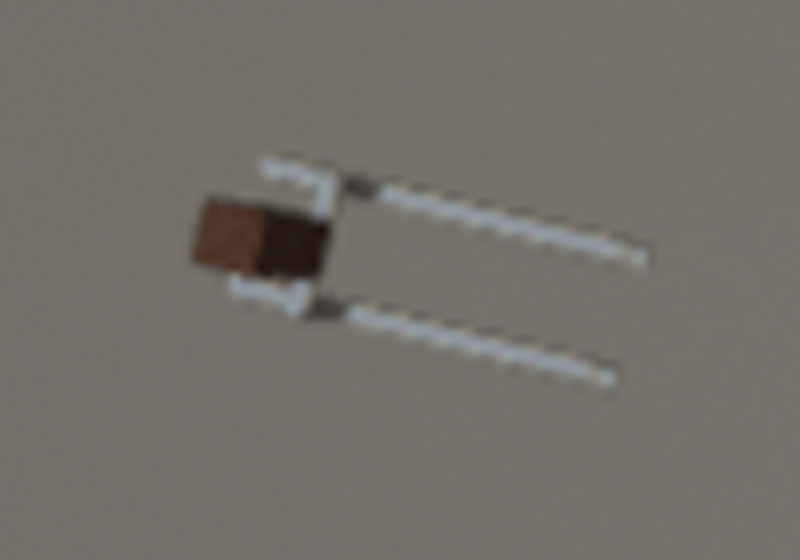

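The crop shows the wood handle at (235,235). The upper prong runs from heel (265,167) to tip (645,257), and the lower from (232,288) to (612,378). I'll turn these into a fork pose.

```bash
cat >> h.py <<'E'
def px(p,u,v,z):
    K=p["camera_matrix"];T=p["world_from_camera"]
    d=T[:3,:3]@np.array([(u-K[0,2])/K[0,0],-(v-K[1,2])/K[1,1],-1]); o=T[:3,3]
    return o+d*(z-o[2])/d[2]
E
python3 - <<'E'
from h import *
p=np.load("pics/top0.npz")
f=lambda x,y,z:px(p,x/8+129.56,y/8+239.56,z)
for a,b in(((380,193),(600,245)),((350,314),(580,368)),((265,167),(645,257)),((232,288),(612,378))):
    A=f(*a,.0035);B=f(*b,.0035 if b[0] not in(645,612) else .012); d=B-A
    print(A,B,np.degrees(np.arctan2(d[1],d[0])),np.linalg.norm(d))
T1=f(645,257,.012);T2=f(612,378,.012);m=(T1+T2)/2;print(np.linalg.norm(T1-T2),m)
im=p["image"].astype(int);print("handle top c", f(229,235,.135))
for a in np.radians([-104,-102,-100,-98]): print(m-.0935*np.array([np.cos(a),np.sin(a),0]))
q=arm.current_qpos()
# candidate tool yaws
for nm,pos,yaws in(("fork",(.447,.24,.081),(78,)),("guard from +y",(.657,-.18,.3),(75.5,)),("guard from -y",(.63,-.275,.3),(75.5,)),("rail +y",(.655,.19,.3),(79.4,)),("rail -y",(.637,.09,.3),(79.4,))):
  for y in yaws:
    for k in(0,180):
      r=R.from_euler("z",y-90+k,degrees=True)*R.from_rotvec([np.pi,0,0])
      s=arm.inverse_kinematics(pos,r.as_rotvec()); print(nm,y+k,None if s is None else np.round(s,2))
E
```

```text
[0.4650077  0.23707072 0.0035    ] [0.4499937  0.16458109 0.0035    ] -101.7016028017799 0.07402814773489796
[0.42549606 0.24482129 0.0035    ] [0.41001889 0.1692294  0.0035    ] -101.5711839948056 0.07716006575727638
[0.47248867 0.27502756 0.0035    ] [0.44629269 0.14786777 0.012     ] -101.64055856075089 0.13010800062709146
[0.43290272 0.28366307 0.0035    ] [0.40712862 0.15674371 0.012     ] -101.47922085388853 0.12978858687123082
0.04015727805063903 [0.42671065 0.15230574 0.012     ]
handle top c [0.44672054 0.24271711 0.135     ]
[0.44933035 0.24302839 0.012     ]
[0.4461504  0.24376254 0.012     ]
[0.44294676 0.24438526 0.012     ]
[0.43972334 0.2448958  0.012     ]
fork 78 [-0.96  0.62  0.53  2.23 -0.73  0.46 -1.62]
fork 258 [-0.58  0.56 -0.04  2.21  0.06  0.38  0.7 ]
guard from +y 75.5 [-0.45  0.74  1.19  1.66 -0.72  1.25 -0.93]
guard from +y 255.5 [-0.09  0.5   0.43  1.64 -0.23  1.06  1.72]
guard from -y 75.5 [-0.28  0.71  1.12  1.64 -0.67  1.22 -0.84]
guard from -y 255.5 [ 0.    0.52  0.52  1.62 -0.28  1.07  1.92]
rail +y 79.4 [-0.87  0.6   0.85  1.65 -0.49  1.12 -1.64]
rail +y 259.4 [-0.46  0.48  0.15  1.62 -0.08  1.05  1.1 ]
rail -y 79.4 [-0.78  0.55  0.89  1.74 -0.48  1.08 -1.49]
rail -y 259.4 [-0.35  0.43  0.17  1.71 -0.08  1.01  1.24]
```

```bash
cat >> h.py <<'E'
def att(psi): return (R.from_euler("z",psi+90,degrees=True)*R.from_rotvec([np.pi,0,0])).as_rotvec()
def tcp(xy,U): return np.array([xy[0],xy[1],U+.0812])
def ud(psi): return np.array([np.cos(np.radians(psi)),np.sin(np.radians(psi))])
def snap(n,c="scene"):
    p=arm.read_camera(c); cv2.imwrite(f"pics/{n}.png",p["image"][:,:,::-1])
    np.savez(f"pics/{n}.npz",**{k:p[k] for k in("image","range_z","camera_matrix","world_from_camera")}); return p
E
python3 - <<'E'
from h import *
F=(.4463,.2425); a=att(78.4)
arm.move_pose(tcp(F,.12),a); print(arm.current_t(),arm.current_qpos().round(2) if hasattr(arm.current_qpos(),'round') else arm.current_qpos())
print(arm.line_to(tcp(F,.001),speed=.12,max_force=8))
arm.move_gripper(.0); print(arm.current_t(),arm.current_grip_width(),arm.current_finger_force(),arm.current_tool_pos())
f0=np.array(arm.current_ft_force())
arm.line_to(tcp(F,.17),speed=.2); print(np.array(arm.current_ft_force())-f0,arm.current_torque())
P=np.array([.6455,-.2275])+.145*ud(75.5)
arm.line_to(tcp(P,.17),att(75.5),speed=.25); print(arm.current_t(),arm.current_tool_pos(),arm.current_grip_width())
snap("a_top","top");snap("a_sc")
E
python3 - <<'E'
import cv2
a=cv2.imread("pics/a_top.png");b=cv2.imread("pics/a_sc.png")
r=lambda x:cv2.resize(x,(400,300),interpolation=cv2.INTER_CUBIC)
cv2.imwrite("pics/a.png",cv2.hconcat([r(a[120:270,240:440]),r(b[180:330,230:430])]))
E
```

```text
3.175 [-0.63  0.37  0.02  2.11 -0.01  0.67  0.77]
False
5.4417 0.019895661542710524 29.970941841602325 [0.44631651 0.24251389 0.08220014]
[-0.4543851   0.63709419 -1.3610139 ] [ 0.06835406  0.02280863 -0.00846462]
8.2 [ 0.68139416 -0.08573587  0.2512322 ] 0.0198338183726267
```

View pics/a.png

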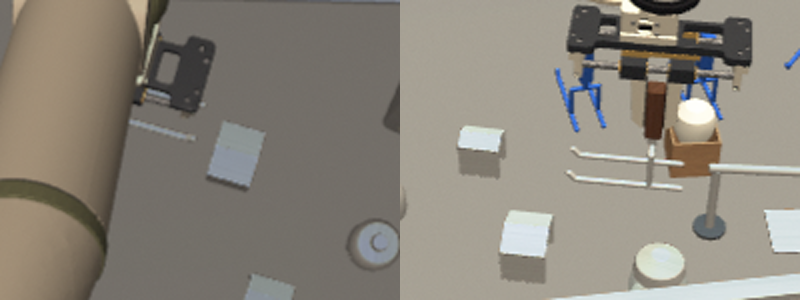

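The fork is held level: the prongs in the right half run (570,155)-(680,185) toward the guard at (525,235). I'll lower it to insertion height and measure the prong line against the guard.

```bash
cat > meas.py <<'E'
from h import *
def prongs(w,O,psi,zlo,zhi,ymin=-.088,ymax=-.03):
    "prong points in nominal fork frame: x at each prong, slopes, heights"
    d=ud(psi); n=np.array([d[1],-d[0]])  # own x = to right of own y
    q=w.reshape(-1,3); q=q[np.isfinite(q).all(1)]; r=q[:,:2]-O; y=r@d; x=r@n
    m=(y>ymin)&(y<ymax)&(abs(x)<.035)&(abs(x)>.008)&(q[:,2]>zlo)&(q[:,2]<zhi)
    out=[]
    for s in(-1,1):
        k=m&(s*x>0)
        if k.sum()<5: out.append(None);continue
        b=np.polyfit(y[k]+.05,x[k],1); c=np.polyfit(y[k]+.05,q[k,2],1)
        out.append((int(k.sum()),(b[1]*1000).round(1),np.degrees(b[0]).round(1),(c[1]*1000).round(1),np.degrees(c[0]).round(1)))
    return out
E
python3 - <<'E'
from meas import *
G=np.array([.6455,-.2275]); O=G+.145*ud(75.5)
arm.line_to(tcp(O,.02),speed=.15); print(arm.current_t(),arm.current_tool_pos())
for c in("scene","top"):
    p=snap("b_"+c,c); w=cloud(p)
    print(c,prongs(w,O,75.5,.017,.04))
    print([ (np.round(x["location"],4),x["conf"]) for x in arm.spot_point(p,"fork_prongs")][:4], "expect",O-.05*ud(75.5))
    print([ (np.round(x["location"],4),x["conf"]) for x in arm.spot_point(p,"guard_mid")][:2],[ (np.round(x["location"],4),x["conf"]) for x in arm.spot_point(p,"guard_ridge")][:2])
E
```

```text
9.45 [ 0.68241745 -0.08723022  0.10212637]
scene [(65, np.float64(-19.3), np.float64(0.8), np.float64(26.7), np.float64(-0.5)), (69, np.float64(20.6), np.float64(0.5), np.float64(26.8), np.float64(-0.6))]
[(array([0.3331, 0.0479, 0.0107]), 0.75), (array([ 0.3223, -0.1187,  0.0092]), 0.67), (array([0.2919, 0.2482, 0.0044]), 0.57), (array([ 0.6721, -0.1342,  0.0288]), 0.56)] expect [ 0.6692861  -0.13552597]
[(array([ 0.6452, -0.226 ,  0.035 ]), 0.86)] [(array([ 0.6432, -0.2306,  0.0651]), 0.7)]
top [(62, np.float64(-19.1), np.float64(0.4), np.float64(26.1), np.float64(-0.4)), None]
[(array([ 0.3231, -0.1212,  0.0098]), 0.83), (array([ 0.6705, -0.1333,  0.0247]), 0.54)] expect [ 0.6692861  -0.13552597]
[(array([ 0.6411, -0.2262,  0.0298]), 0.62)] [(array([ 0.7559,  0.1612, -0.001 ]), 0.73), (array([ 0.6429, -0.2279,  0.0608]), 0.72)]
```

```bash
python3 - <<'E'
from meas import *
G=np.array([.645,-.2275]); d=ud(75.5); O=G+.049*d
print("stop",arm.line_to(tcp(O,.02),speed=.1,max_force=6)); print(arm.current_t(),arm.current_tool_pos(),"want",tcp(O,.02))
f0=np.array(arm.current_ft_force())
arm.line_to(tcp(O,.038),speed=.06); arm.line_to(tcp(O,.056),speed=.025); arm.sleep(.2)
print(arm.current_t(),np.array(arm.current_ft_force())-f0)
for c in("scene","top"):
    p=snap("c_"+c,c); w=cloud(p)
    g=sel(w,G,.06,.055,.09); print(c,len(g),rect(g),g[:,2].max())
E
python3 - <<'E'
import cv2
a=cv2.imread("pics/c_top.png");b=cv2.imread("pics/c_scene.png")
r=lambda x:cv2.resize(x,(400,300),interpolation=cv2.INTER_CUBIC)
cv2.imwrite("pics/c.png",cv2.hconcat([r(a[150:240,310:430]),r(b[225:330,230:370])]))
E
```

```text
stop False
10.9583 [ 0.65758475 -0.178976    0.10117518] want [ 0.65726862 -0.18006077  0.1012    ]
12.475 [-0.50224008 -0.37423017 -1.79995343]
scene 661 (array([ 645.6, -222.2]), array([103.4,  76.5]), 75.0) 0.08920389042353727
top 141 (array([ 640.3, -244.4]), array([69.1, 34.4]), 10.0) 0.07952006711268056
```

View pics/c.png

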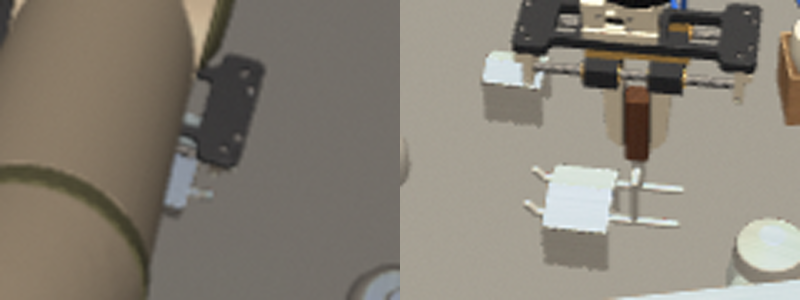

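The guard sits on both prongs clear of the gripper, at (580,200) in the composite, and the load is about 2 N. Next I lift it and carry it over the rail.

```bash
cat >> meas.py <<'E'
def guardroof(w,O,psi,zlo,zhi):
    "guard in nominal fork frame from roof points"
    d=ud(psi); n=np.array([d[1],-d[0]])
    q=w.reshape(-1,3); q=q[np.isfinite(q).all(1)]; r=q[:,:2]-O; y=r@d; x=r@n
    m=(y>-.09)&(y<-.012)&(abs(x)<.05)&(q[:,2]>zlo)&(q[:,2]<zhi)
    X=np.c_[x[m],y[m],q[m,2]]
    from scipy.optimize import least_squares
    def res(t): # centre line x0, yaw, height, slope, tilt x, tilt y
        s=X[:,0]-t[0]-t[1]*(X[:,1]+.05)
        return (t[2]-.4*np.sqrt(s**2+4e-6)+t[3]*s+t[4]*(X[:,1]+.05)-X[:,2])*1000
    t=least_squares(res,[0,0,zhi-.01,0,0],loss="soft_l1").x
    (c,s,a)=cv2.minAreaRect((X[:,:2]*1000).astype(np.float32))
    return int(m.sum()),"x0mm yawdeg z rolldeg pitchdeg",(t*[1000,57.3,1000,57.3,57.3]).round(1),"y range",np.percentile(X[:,1],[1,99]).round(4),"x range",np.percentile(X[:,0],[1,99]).round(4),np.round(c,1),np.round(s,1),round(a,1)
E
python3 - <<'E'
from meas import *
G=np.array([.645,-.2275]); O=G+.049*ud(75.5)
arm.line_to(tcp(O,.19),speed=.13); print(arm.current_t())
C=np.array([.6457,.1405]); O=C+.05*ud(79.45)
arm.line_to(tcp(O,.19),att(79.45),speed=.13); arm.line_to(tcp(O,.175),speed=.05); arm.sleep(.3)
print(arm.current_t(),arm.current_tool_pos()-tcp(O,.175),np.degrees(R.from_rotvec(arm.current_tcp_rot()).as_euler("zyx")).round(2),np.degrees(R.from_rotvec(att(79.45)).as_euler("zyx")).round(2))
for c in("scene","top"):
    p=snap("d_"+c,c); w=cloud(p); print(c,guardroof(w,O,79.45,.178,.205))
    r=sel(w,C,.16,.1,.13); d=ud(79.45);n=np.array([d[1],-d[0]]);print("rail x in frame",len(r),np.median((r[:,:2]-C)@n))
E
python3 - <<'E'
import cv2
a=cv2.imread("pics/d_top.png");b=cv2.imread("pics/d_scene.png")
r=lambda x:cv2.resize(x,(400,300),interpolation=cv2.INTER_CUBIC)
cv2.imwrite("pics/d.png",cv2.hconcat([r(a[130:250,130:290]),r(b[180:312,360:536])]))
E
```

```text
13.7583
17.5 [1.07079072e-04 3.66796379e-05 2.38340636e-04] [-1.6945e+02  2.0000e-02 -1.7999e+02] [-169.45   -0.    180.  ]
scene (537, 'x0mm yawdeg z rolldeg pitchdeg', array([-1.300e+00,  2.000e-01,  1.948e+02, -0.000e+00,  1.000e-01]), 'y range', array([-0.0877, -0.0145]), 'x range', array([-0.0348,  0.0374]), array([ -0.6, -50.5]), array([77.9, 76.6]), 1.1)
rail x in frame 445 0.001137220736633269
top (615, 'x0mm yawdeg z rolldeg pitchdeg', array([  1.7,   2. , 193.9,  -1.5,  -0.2]), 'y range', array([-0.0875, -0.0174]), 'x range', array([-0.0344,  0.0352]), array([  0.7, -51.3]), array([76.5, 72.1]), 89.4)
rail x in frame 377 -0.0014753775630168661
```

View pics/d.png

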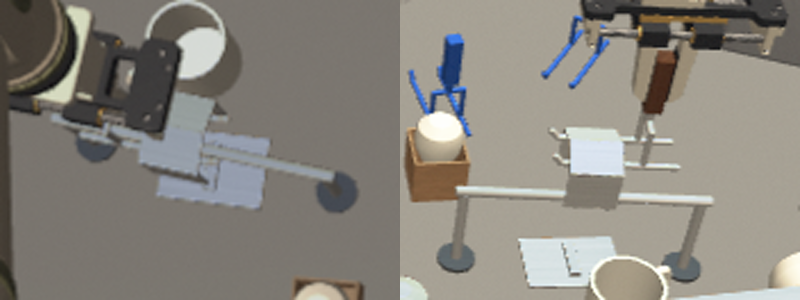

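The guard hovers square over the mid-rail, at (595,155) over the bar running (458,192)-(712,200). I'll lower it slowly.

```bash
python3 - <<'E'
from meas import *
C=np.array([.6457,.1405]); d=ud(79.45); O=C+.05*d
f0=np.array(arm.current_ft_force())
print(arm.line_to(tcp(O,.110),speed=.08,max_force=6),arm.current_t())
print(arm.line_to(tcp(O,.097),speed=.015,max_force=12),np.array(arm.current_ft_force())-f0)
print(arm.line_to(tcp(O,.084),speed=.03,max_force=12),np.array(arm.current_ft_force())-f0); arm.sleep(.2)
print(arm.current_t(),arm.current_tool_pos()-tcp(O,.084))
for c in("scene","top"):
    p=snap("e_"+c,c); w=cloud(p); print(c,guardroof(w,O,79.45,.107,.13))
E
python3 - <<'E'
import cv2
a=cv2.imread("pics/e_top.png");b=cv2.imread("pics/e_scene.png")
r=lambda x:cv2.resize(x,(400,300),interpolation=cv2.INTER_CUBIC)
cv2.imwrite("pics/e.png",cv2.hconcat([r(a[130:250,130:290]),r(b[220:313,376:500])]))
E
```

```text
False 18.5583
False [-1.1206384   0.19479224  1.79263063]
False [-0.89241735 -0.28649694  3.20035133]
20.3583 [1.05892431e-04 4.21819804e-05 1.81900604e-04]
scene (460, 'x0mm yawdeg z rolldeg pitchdeg', array([ -3.2,  -0.9, 122.4,  -6.2,  -0. ]), 'y range', array([-0.0881, -0.0155]), 'x range', array([-0.0363,  0.0283]), array([ -4.3, -48.4]), array([74.1, 76.5]), 69.7)
top (426, 'x0mm yawdeg z rolldeg pitchdeg', array([  2.3,   2.9, 121.3,  -8.2,   2. ]), 'y range', array([-0.0866, -0.0214]), 'x range', array([-0.0367,  0.026 ]), array([ -3.5, -55.1]), array([68.9, 67.5]), 88.7)
```

View pics/e.png

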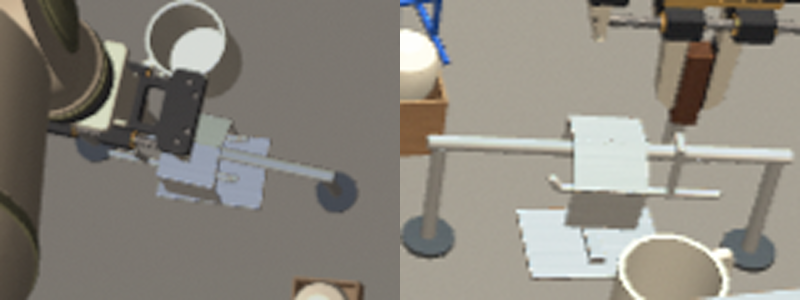

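The guard is seated astride and the prongs (550,185)-(715,195) are below its roof. It looks rolled to one side, so I'll quantify that before drawing out the fork.

```bash
cat >> meas.py <<'E'
def slopes(w,O,psi,ztop,y0=-.074,y1=-.03):
    d=ud(psi); n=np.array([d[1],-d[0]])
    q=w.reshape(-1,3); q=q[np.isfinite(q).all(1)]; r=q[:,:2]-O; y=r@d; x=r@n
    m=(y>y0)&(y<y1)&(abs(x)<.033)&(q[:,2]>ztop-.022)&(q[:,2]<ztop+.008)
    out=[]
    for s in(-1,1):
        k=m&(s*x>.004)&(s*x<.029)
        A=np.c_[x[k],y[k]+.05,np.ones(k.sum())]; b=np.linalg.lstsq(A,q[k,2],rcond=None)[0]
        out.append((int(k.sum()),np.degrees(np.arctan(b[:2])).round(1),(b[2]*1000).round(1)))
    a,c=out; xr=(c[2]-a[2])/(np.tan(np.radians(a[1][0]))-np.tan(np.radians(c[1][0])))
    return out,"ROLL(+x down neg)",((a[1][0]+c[1][0])/2).round(1),"ridge x mm",xr.round(1)
E
python3 - <<'E'
from meas import *
O=np.array([.6457,.1405])+.05*ud(79.45)
for n,z in(("d",.194),("e",.1205)):
    for c in("scene","top"): print(n,c,slopes(cloud(np.load(f"pics/{n}_{c}.npz")),O,79.45,z))
w=cloud(np.load("pics/scene0.npz"));print(slopes(w,np.array([.645,-.2275])+.05*ud(75.5),75.5,.066))
w=cloud(np.load("pics/top0.npz"));print(slopes(w,np.array([.645,-.2275])+.05*ud(75.5),75.5,.066))
E
```

```text
d scene ([(65, array([20.9,  0.1]), np.float64(195.3)), (194, array([-24.4,  -0.2]), np.float64(195.3))], 'ROLL(+x down neg)', np.float64(-1.8), 'ridge x mm', np.float64(0.0))
d top ([(202, array([22. , -0.3]), np.float64(194.0)), (147, array([-23.8,  -0.8]), np.float64(194.6))], 'ROLL(+x down neg)', np.float64(-0.9), 'ridge x mm', np.float64(0.7))
e scene ([(91, array([13.5,  0.1]), np.float64(122.3)), (204, array([-31.7,   0.1]), np.float64(121.7))], 'ROLL(+x down neg)', np.float64(-9.1), 'ridge x mm', np.float64(-0.7))
e top ([(153, array([14.3,  0.9]), np.float64(120.7)), (94, array([-32.5,  -2.6]), np.float64(122.4))], 'ROLL(+x down neg)', np.float64(-9.1), 'ridge x mm', np.float64(1.9))
([(80, array([21.9, -0.8]), np.float64(67.9)), (190, array([-23.9,   0.1]), np.float64(67.1))], 'ROLL(+x down neg)', np.float64(-1.0), 'ridge x mm', np.float64(-0.9))
([(183, array([22.7, -0.6]), np.float64(65.9)), (160, array([-21.7,   0.4]), np.float64(66.6))], 'ROLL(+x down neg)', np.float64(0.5), 'ridge x mm', np.float64(0.9))
```

Both cameras agree on a roll of about 9°, held by friction. I'll re-lift, shift the fork about 1.2 mm across and lower again.

Run:
```python
from meas import *
C=np.array([.6457,.1405]); d=ud(79.45); n=np.array([d[1],-d[0]]); O=C+.05*d
sh=0
def lev(tag,U,ztop):
    v=[]
    for c in("scene","top"):
        s=slopes(cloud(arm.read_camera(c)),O+sh*n,79.45,ztop); v.append((s[2],s[4]))
    print(tag,round(sh*1000,1),U,v,round(arm.current_t(),1)); return np.mean([a for a,_ in v])+.7
f0=np.array(arm.current_ft_force())
r=-9
for i in range(3):
    arm.line_to(tcp(O+sh*n,.113),speed=.04)
    sh+=np.clip(r*.00014,-.0014,.0014)
    arm.line_to(tcp(O+sh*n,.113),speed=.01); arm.sleep(.1); lev("up",.113,.132)
    arm.line_to(tcp(O+sh*n,.104),speed=.03)
    arm.line_to(tcp(O+sh*n,.093),speed=.012); arm.sleep(.1); r=lev("down",.093,.1205)
    print(np.array(arm.current_ft_force())-f0)
    if abs(r)<2: break
```

```text
up -1.3 0.113 [(np.float64(1.0), np.float64(-3.5)), (np.float64(-0.3), np.float64(0.6))] 21.8
down -1.3 0.093 [(np.float64(3.2), np.float64(-2.2)), (np.float64(4.2), np.float64(0.1))] 23.5
[ 0.40066621  0.53728494 -1.17213069]
up -0.6 0.113 [(np.float64(-2.4), np.float64(0.5)), (np.float64(-1.6), np.float64(2.7))] 24.6
down -0.6 0.093 [(np.float64(-7.7), np.float64(-0.1)), (np.float64(-6.3), np.float64(1.5))] 26.3
[ 0.15315854  1.72818226 -1.91580999]
up -1.5 0.113 [(np.float64(-0.9), np.float64(-1.6)), (np.float64(-2.0), np.float64(1.9))] 27.4
down -1.5 0.093 [(np.float64(-1.4), np.float64(-0.2)), (np.float64(-0.8), np.float64(2.3))] 29.2
[ 0.75039333 -0.52089151 -1.38323844]
```

Level to within about 1°. I'll draw the fork out, raise it and check the guard.

```bash
python3 - <<'E'
from meas import *
C=np.array([.6457,.1405]); d=ud(79.45); n=np.array([d[1],-d[0]]); O0=C+.05*d; O=O0-.0015*n
arm.line_to(tcp(O,.086),speed=.04)
f0=np.array(arm.current_ft_force())
print(arm.line_to(tcp(O+.1*d,.086),speed=.07,max_force=6),np.array(arm.current_ft_force())-f0)
print(arm.line_to(tcp(O+.1*d,.20),speed=.15,max_force=6)); print(arm.current_t())
for c in("scene","top"):
    p=snap("f_"+c,c); w=cloud(p); print(c,slopes(w,O0,79.45,.1205),guardroof(w,O0,79.45,.1,.13))
    # free spots: height map near old fork place
    q=w.reshape(-1,3); m=(q[:,0]>.33)&(q[:,0]<.58)&(q[:,1]>.08)&(q[:,1]<.36)&(q[:,2]>.012)&(q[:,2]<.14); k=q[m]; print(len(k),k.min(0) if len(k) else 0,k.max(0) if len(k) else 0)
E
python3 - <<'E'
import cv2
a=cv2.imread("pics/f_top.png");b=cv2.imread("pics/f_scene.png")
r=lambda x:cv2.resize(x,(400,300),interpolation=cv2.INTER_CUBIC)
cv2.imwrite("pics/f.png",cv2.hconcat([r(a[100:370,60:420]),r(b[220:313,376:500])]))
E
```

```text
False [-0.38827705 -0.8544264   0.45502109]
False
31.9667
scene ([(70, array([21.9,  0.1]), np.float64(122.9)), (179, array([-24.6,   0.4]), np.float64(121.7))], 'ROLL(+x down neg)', np.float64(-1.4), 'ridge x mm', np.float64(-1.4)) (544, 'x0mm yawdeg z rolldeg pitchdeg', array([ -3.2,   0. , 121.4,  -0.4,   0.6]), 'y range', array([-0.0864, -0.0154]), 'x range', array([-0.0373,  0.0366]), array([ -0.1, -50.2]), array([76. , 76.6]), 86.8)
3 [0.34005137 0.23143772 0.01657042] [0.34774394 0.23363289 0.01887606]
top ([(196, array([22.1,  0.9]), np.float64(121.7)), (173, array([-23.8,   1.3]), np.float64(121.3))], 'ROLL(+x down neg)', np.float64(-0.8), 'ridge x mm', np.float64(-0.5)) (727, 'x0mm yawdeg z rolldeg pitchdeg', array([ -0.5,   2.2, 120.8,  -0.3,   0.8]), 'y range', array([-0.0856, -0.0155]), 'x range', array([-0.0359,  0.0347]), array([ -0.4, -50.7]), array([77. , 72.4]), 89.8)
6 [0.34068479 0.23345202 0.01207642] [0.34577434 0.23628457 0.01654323]
```

View pics/f.png

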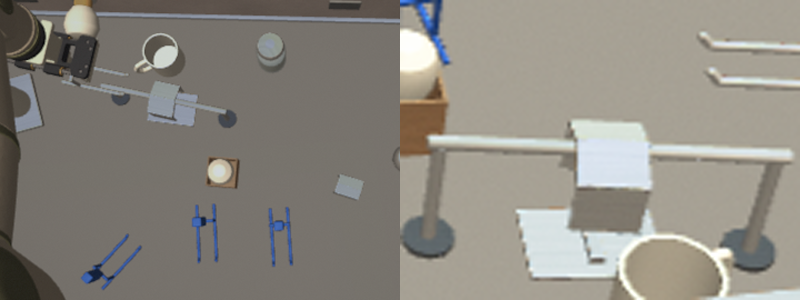

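The guard hangs level and square at mid-rail, and the fork is out. I'll return the fork to its old, empty spot.

Run:
```python
from meas import *
F=np.array((.4463,.2425))
arm.line_to(tcp(F,.2),att(78.4),speed=.2); arm.line_to(tcp(F,.02),speed=.15)
print(arm.line_to(tcp(F,.0005),speed=.02,max_force=4),arm.current_tool_pos(),arm.current_t())
arm.move_gripper(.07); arm.sleep(.2)
arm.line_to(tcp(F,.14),speed=.15); arm.sleep(.2); print(arm.current_t())
arm.move_pose([.25,.6,.3],att(78.4)); arm.sleep(.5); print(arm.current_t())
O0=np.array([.6457,.1405])+.05*ud(79.45)
for c in("scene","top"):
    p=snap("g_"+c,c); w=cloud(p); print(c,slopes(w,O0,79.45,.1205),prongs(w,F,78.4,.003,.02))
```

```text
True [0.44617801 0.24241529 0.08216085] 35.6167
38.0417
40.075
scene ([(71, array([21.1, -0.6]), np.float64(123.0)), (187, array([-22.6,  -0.6]), np.float64(120.3))], 'ROLL(+x down neg)', np.float64(-0.8), 'ridge x mm', np.float64(-3.4)) [(58, np.float64(-20.4), np.float64(2.9), np.float64(6.1), np.float64(0.7)), (68, np.float64(20.8), np.float64(0.7), np.float64(6.3), np.float64(-0.4))]
top ([(197, array([21.1,  1.3]), np.float64(120.9)), (174, array([-22.5,  -0.2]), np.float64(120.9))], 'ROLL(+x down neg)', np.float64(-0.7), 'ridge x mm', np.float64(0.0)) [(97, np.float64(-19.8), np.float64(2.8), np.float64(6.1), np.float64(-1.0)), (84, np.float64(20.9), np.float64(2.7), np.float64(6.3), np.float64(-0.0))]
```

View pics/g_scene.png

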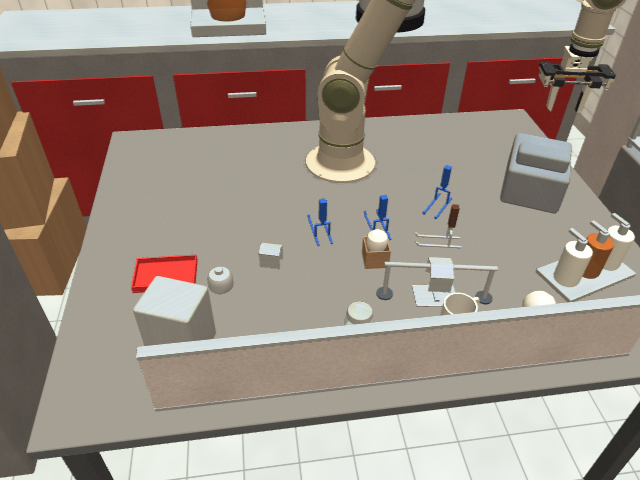

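The guard hangs on the rail at (441,272), the fork stands upright at (453,215), and everything else is where it was.

```bash
python3 -c "
from rig import arm
print(arm.sign_off(),arm.current_t())"
```

```text
the job is handed in; nothing more can be done
the job is handed in; nothing more can be done
```

The wide guard hangs level (within about 1°) and square over the middle of the cup rail, the fork stands upright back in its original spot, nothing else was seen to move, and the job was handed in at about 40 s of the 61 s allowed.

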